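Load the two carriers into the battery test box through its branched slot

TASK

Load the battery test box: slide the long carrier (two battery packs) in through the mouth, under the roof and along the slot, all the way to the end of the rear side branch, then bring the short carrier (two pin connectors) the same way all the way to the end of the front side branch. Leave both standing flat on the bench at the ends of their branches, let go of them, and do not knock over or shove the wash bottle, the roll of tape and the solder reel.

Things in the scene. Friction and masses are not known exactly. Their poses are not given: they have to be found in the camera images.
- test_box: Fixed low box, grey walls, aluminium roof, no floor: 250 mm along own x (mouth to rear wall), 170 mm along y (left, looking in at the mouth). Origin on the bench under its middle. Flat roof plate 30 to 36 mm above the bench with a slot 24 mm wide: aisle on y = 0 from the mouth to x = +67 mm and two square side branches. Inside, walls at y = +-79, rear wall at x = +119 mm.
- mouth (a point): Aisle centre line at the mouth edge (x = -125 mm in the box), 44 mm up; axes as the box. The mouth, the only way in, is a gap 68 mm wide in the 6 mm front wall; the slot above it widens to 48 mm over its first 20 mm. A carrier enters with its length along the box's x, plate under the roof, stem standing up through the slot.
- rear_bay (a point): Where the long carrier's centre belongs, 44 mm above the bench: box x = +55, y = +42 mm. The rear branch runs from the aisle along +y at x = +55 mm (centre line) and its slot ends at y = +54, so a stem touching the end is 3 mm further on. Axes as the box. A carrier here does not block the aisle to the front branch.
- front_bay (a point): Where the short carrier's centre belongs, 44 mm above the bench: box x = -55, y = -42 mm. The front branch runs from the aisle along -y at x = -55 mm (centre line) and its slot ends at y = -54, so a stem touching the end is 3 mm further on. Axes as the box. A carrier here blocks the aisle for the other one.
- long_carrier_center (a point): Centre of the long carrier, 44 mm above its underside. Black plate 112 (own x) x 58 x 8 mm, a battery pack at each end (19 mm high in all), in the middle an upright steel stem 18 x 18 mm, flats square to x and y, top 88 mm up. Loose, about 0.25 kg; a half turn makes no difference. Grip the stem's flats well over 36 mm up so the fingers pass above the roof.
- short_carrier_center (a point): Centre of the short carrier, 44 mm above its underside. Black plate 72 (own x) x 58 x 8 mm with a pin connector each side of the stem (22 mm high in all) and the same upright 18 x 18 mm steel stem in the middle, top 88 mm up. Loose, about 0.2 kg; a half turn makes no difference.
- wash_bottle: Bystander: white wash bottle, 61 mm across, 164 mm tall with its spout, upright. Origin under its middle.
- tape_roll: Bystander: roll of tape lying flat, 64 mm across, 19 mm high. Origin under its middle.
- solder_reel: Bystander: reel of solder standing on its flange, 52 mm across, 36 mm high. Origin under its middle.

How it is judged:
By the outcome, as a careful person would: the job done as asked, in the order asked, and still so for the second after the job is handed in, with the robot touching nothing.
It also fails if it takes over 69 s, if anything falls off the work surface, if the arm or the gripper's body presses on something with over 40 N, if the wrist force passes 120 N, or if a joint passes its speed limit or range.

ROBOT

A 6-joint arm with a two-finger parallel gripper is mounted at the origin on a cart in front of the work surface, level with it; the furniture and walls round the work are solid. World frame = base frame: x ahead of the robot, y to its left, z up, the work surface at z = 0. Lengths are in m, angles in degrees, forces in N, time in s.
With the tool pointing down it reaches from about 0.35 to 1 m from the base axis. Payload 7.1 kg.
Tool frame: the origin (TCP) lies between the finger pads; the fingertips stand 25 mm ahead of it and the grasp point (between the pads) lies 6 mm ahead of it; z points along the fingers, y is the direction in which the jaws open and shut (so a half turn about z gives the same grasp; the last joint's range is limited). The gripper opens to 85 mm and grips with 20 to 120 N. Pads are 22 mm wide; open, the fingers measure 114 mm over their backs; the gripper's body (76 mm by 85 mm) begins 54 mm behind the grasp point. The pads swing forward as they close: fully open they stand 13 mm farther back than shut.
Start: joints at [-69.557, 24.242, 93.386, -0, 62.372, -1.089], TCP at [0.229, -0.581, 0.256] pointing down, gripper open.
Joint ranges: [-172.04, 172.04], [-51.8, 120.97], [4.93, 147.93], [-75.15, 255.16], [6.16, 154.13], [-145.62, 145.62]. Speed limits (degrees/s): [136.94, 136.94, 172.46, 180, 180, 180].

INTERFACE

Orientations are given as a 3x3 rotation matrix whose columns are the frame's x, y, z axes.
In Python, from cell import * gives the robot as it stands. The module is installed in compiled form; this text tells all that it offers.
- The arm moves only by the tool move_arm, never from a script. Its argument "targets" is a list of rows, each a list of 3 entries, a list of its own where there are three numbers: the shift along the tool's x, y, z in cm, then the turn about the tool's z in rad, then the gripper's target within -1 to 1 (shut at 1, half-way at 0, fully open at -1). In form: [[[tx, ty, tz], yaw, grip], ...]. A call has 1 to 8 rows; each row is the pose to reach, as a shift and turn from the pose measured when the call began, along the tool's axes at that moment; what a row does not reach only later rows make up. A row lasts 1/10 s, in which the tool goes at most 50 mm and 8.59 degrees, less where a joint would pass 70% of its speed; a pose out of reach is approached as far as the arm can. A call with a gripper value outside its range is refused whole. The fingers move at their own pace and stop on an object; the grip force is fixed at half the most. Time passes only in rows, so rows that repeat a pose let the fingers close. It gives the time, the measured TCP pose, the force and the opening at its end, in the units of the state.
- sense(): the state, without advancing time (a new reading comes with each control period).
- capture(name): name is "scene" or "top"; returns a dict with "color" (480x640x3 uint8, blue, green, red), "K" (3x3 intrinsics, pixels), "distortion" ([k1, k2, p1, p2, k3] as OpenCV has them; the pictures are not rectified), "R" (3x3) and "t" (3): a world point X has camera coordinates R X + t. Camera axes: x right, y down, z forward; pixel columns grow to the right and rows downward; lengths in m; the calibration is good to about 2 mm. A picture is of the moment at which its call begins. There is no depth.
- sign_off(): hands the job in, once; it reports no verdict.
The state is a dict: "time_s": time; "q": joint angles; "joint_velocities": joint speeds; "joint_torque": joint torques, N m; "position": TCP position; "tcp_rot": TCP orientation; "ft_force": force on the tool from outside, world axes, zero at the start; "wrist_torque": the same for the moment, N m; "grip_width": opening from 0.0 (shut) to 1.0 (fully open).
Only numpy, scipy, OpenCV 4.12 (cv2) and the standard library are available. Lean on these libraries where they do the work, as an engineer would, in place of code of your own. Each camera call takes 0.05 s, during which the arm holds its last target. There are 200 camera calls.

## Working session

There is one attempt and no reset: what is moved stays moved. The work goes in short steps, Python scripts to look and compute and a tool call to move; the robot and the scene stay as the last step left them, time stands still between calls to the robot, and variables do not carry over. Pictures are saved under pics/ and viewed, about 8 in all and at most 12, crops included, and the job is handed in when it is done.

Besides the shell and the picture viewer there is one more tool, called after ">>>" as a command line: name --argument value ..., lists and objects as JSON in quotes. move_arm: Moves the arm, as the interface text tells. Its arguments: {"type":"object","properties":{"targets":{"type":"array"}},"required":["targets"]}

```bash
mkdir -p pics; python3 - <<'E'
from cell import *
import cv2
for n in("scene","top"):
    c=capture(n); cv2.imwrite(f"pics/{n}0.png",c["color"]); print(n,c["K"],c["distortion"],c["R"],c["t"])
s=sense(); print(s["time_s"],s["position"],s["tcp_rot"],s["grip_width"],s["ft_force"])
E
```

```text
scene [[486.0989354    0.         312.24549685]
 [  0.         486.0989354  244.28094619]
 [  0.           0.           1.        ]] [-0.10275074  0.          0.          0.          0.        ] [[-0.64911836 -0.76049323  0.01718738]
 [-0.42193348  0.34115692 -0.83999053]
 [ 0.63294352 -0.55250521 -0.54232877]] [0.34312125 0.28299271 1.06963826]
top [[468.56506036   0.         321.66749436]
 [  0.         468.56506036 241.40701831]
 [  0.           0.           1.        ]] [-0.11369068  0.          0.          0.          0.        ] [[ 2.46115945e-02 -9.99692197e-01  3.12746176e-03]
 [-9.94580599e-01 -2.48016185e-02 -1.00966886e-01]
 [ 1.01013374e-01 -6.25556734e-04 -9.94884871e-01]] [-0.02908365  0.56029196  1.13588655]
0.1 [ 0.22925031 -0.58092684  0.25562185] [[ 9.30217182e-01  3.67009221e-01 -4.75648402e-04]
 [ 3.67009527e-01 -9.30216245e-01  1.32120042e-03]
 [ 4.24368659e-05 -1.40357083e-03 -9.99999014e-01]] 1.0026124476411569 [-0.04152568 -0.71609893 -0.56972774]
```

View pics/scene0.png

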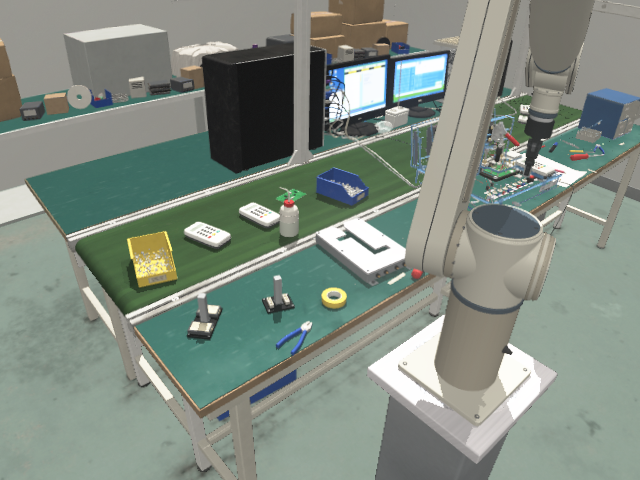

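View pics/top0.png

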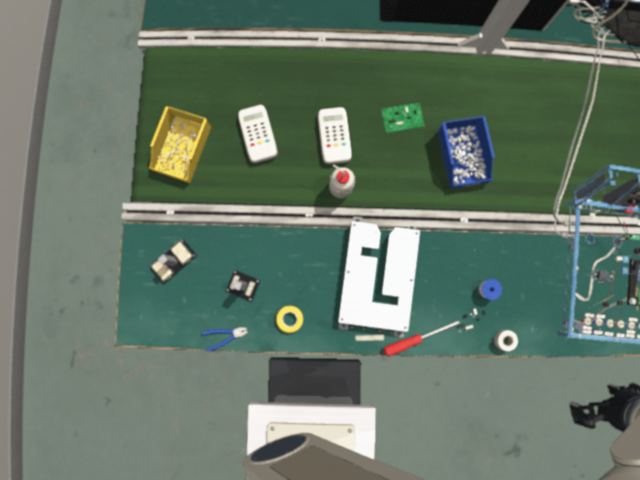

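```bash
python3 - <<'E'
import cv2
a=cv2.imread("pics/top0.png")
b=cv2.resize(a[212:342,330:430],None,fx=4.5,fy=4.5,interpolation=cv2.INTER_CUBIC)
c=cv2.resize(a[232:312,145:270],None,fx=6,fy=6,interpolation=cv2.INTER_CUBIC)
cv2.imwrite("pics/c1.png",b);cv2.imwrite("pics/c2.png",c)
E
```

```text
(no output)
```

View pics/c1.png

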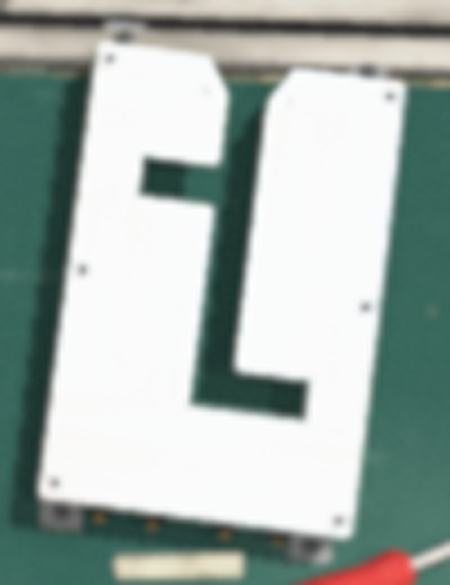

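View pics/c2.png

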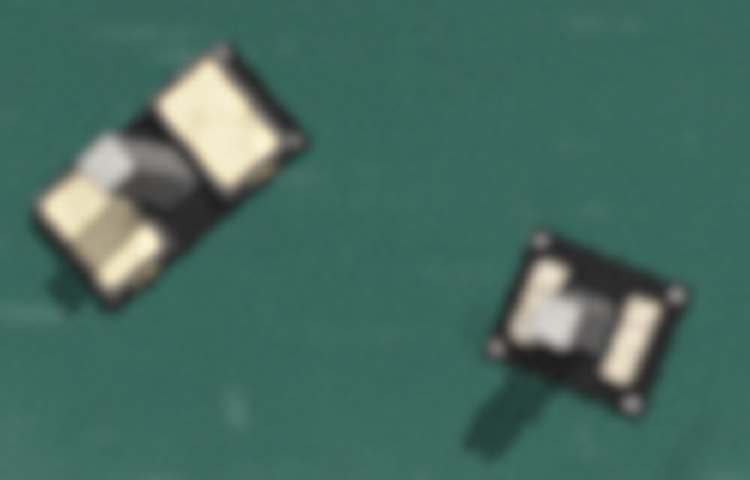

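```bash
cat >h.py <<'E'
import numpy as np,cv2
from scipy.optimize import least_squares
from cell import *
def proj(c,X): return cv2.projectPoints(np.asarray(X,float).reshape(-1,1,3),cv2.Rodrigues(c["R"])[0],c["t"],c["K"],np.array(c["distortion"]))[0][:,0]
def back(c,p,z):
    n=cv2.undistortPoints(np.asarray(p,float).reshape(-1,1,2),c["K"],np.array(c["distortion"]))[:,0]
    d=np.c_[n,np.ones(len(n))]@c["R"]; o=-c["R"].T@c["t"]
    return o+d*((z-o[2])/d[:,2])[:,None]
def fit(c,L,p,x0):
    L=np.array(L,float)/1000;p=np.array(p,float)
    def f(v):
        C,S=np.cos(v[2]),np.sin(v[2]); W=np.c_[v[0]+C*L[:,0]-S*L[:,1],v[1]+S*L[:,0]+C*L[:,1],L[:,2]]
        return (proj(c,W)-p).ravel()
    r=least_squares(f,x0,loss="soft_l1"); return r.x,r.fun.reshape(-1,2)
E
python3 - <<'E'
from h import *
c=capture("top"); np.set_printoptions(precision=3,suppress=True)
L=[(-125,-85,36),(-125,85,36),(125,-85,36),(125,85,36),(67,-12,36),(67,54,36),(43,54,36),(43,12,36),(-43,-12,36),(-43,-54,36),(-67,-54,36),(-67,-12,36)]
p=[(100,40),(406,86),(40,497),(353,540),(190,403),(303,420),(308,380),(234,370),(214,205),(139,193),(145,156),(220,165)]
p=np.array(p)/4.5+[330,212]
x,r=fit(c,L,p,[.5,-.2,3.1]);print("box",x,np.degrees(x[2]),abs(r).max())
for n,l in(("mouth",(-125,0)),("rear",(55,42)),("front",(-55,-42)),("pre",(-220,0))):
    C,S=np.cos(x[2]),np.sin(x[2]);print(n,x[0]+(C*l[0]-S*l[1])/1e3,x[1]+(S*l[0]+C*l[1])/1e3)
q=lambda p:np.array(p)/6+[145,232]
x,r=fit(c,[(56,29,8),(56,-29,8),(-56,29,8),(-56,-29,8),(0,0,88)],q([(225,45),(307,140),(35,208),(110,308),(107,160)]),[.5,.2,-.6]);print("long",x,np.degrees(x[2]),r)
x,r=fit(c,[(36,29,8),(36,-29,8),(-36,29,8),(-36,-29,8),(0,0,88)],q([(680,290),(632,408),(541,235),(492,350),(555,322)]),[.5,.1,-1.9]);print("short",x,np.degrees(x[2]),r)
print(back(c,[(342,177)],.16),"bottle;tape",back(c,[(289,319)],.019),"reel",back(c,[(489,289)],.036))
print("edges",back(c,[(130,205),(130,222),(360,210),(360,226)],0))
# scene crop of rail + box
s=capture("scene")["color"]; cv2.imwrite("pics/c3.png",cv2.resize(s[180:345,180:420],None,fx=3.3,fy=3.3,interpolation=cv2.INTER_CUBIC))
E
```

```text
box [ 0.478 -0.161  3.025] 173.31084044361944 1.0113394247925953
mouth 0.6025694922459692 -0.17515786888111715
rear 0.4189025264806154 -0.19590505390820764
front 0.5379382815031457 -0.12528997742863315
pre 0.6969227993190766 -0.18622373732276667
long [ 0.503  0.362 -0.835] -47.858029413778375 [[ 0.273 -1.366]
 [ 0.731  0.003]
 [-1.357 -0.065]
 [ 0.083  0.637]
 [-0.143  0.309]]
short [ 0.447  0.18  -1.942] -111.26223281089909 [[ 2.198  0.119]
 [ 1.097  1.812]
 [-0.733 -1.817]
 [-1.707  0.261]
 [-0.199 -0.388]]
[[ 0.694 -0.057  0.16 ]] bottle;tape [[0.367 0.061 0.019]] reel [[ 0.452 -0.434  0.036]]
edges [[ 0.647  0.489  0.   ]
 [ 0.602  0.485  0.   ]
 [ 0.647 -0.112  0.   ]
 [ 0.606 -0.112  0.   ]]
```

View pics/c3.png

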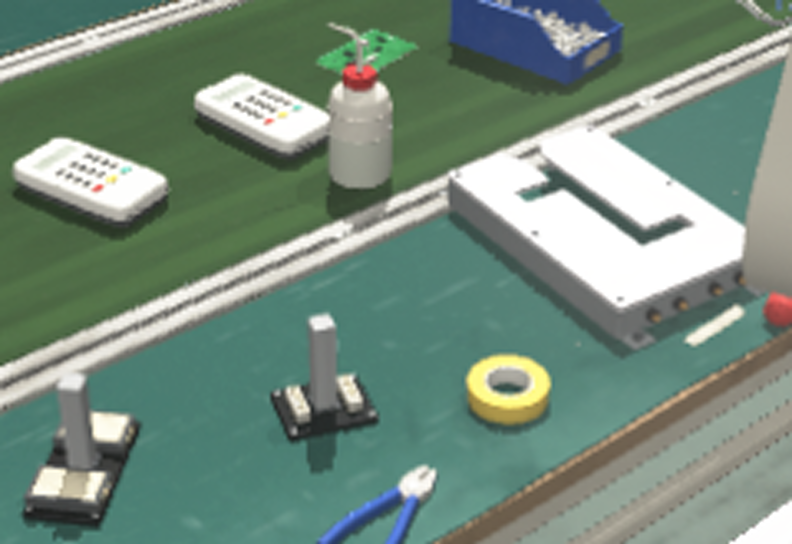

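The pictures show the mouth on the far side of the box (box yaw 173°). The bottle is about 13 cm beside the approach lane. The long carrier is at (0.503, 0.362) with yaw -48°, and the short one at (0.447, 0.180) with yaw 69°. I'll go for the long stem first.

>>> move_arm --targets '[[[24, -31, 1], -0.36, -1], [[24, -31, 1], -0.36, -1], [[24, -31, 1], -0.36, -1], [[24, -31, 1], -0.36, -1], [[24, -31, 1], -0.36, -1], [[24, -31, 1], -0.36, -1], [[24, -31, 1], -0.36, -1], [[24, -31, 1], -0.36, -1]]'

```text
time_s: 1.0
position: [0.3387, -0.2024, 0.2461]
tcp_rot: [[0.741, 0.671, -0.0], [0.671, -0.741, 0.001], [0.001, -0.001, -1.0]]
ft_force: [0.5, -0.2, 0.3]
grip_width: 1.003
```

>>> move_arm --targets '[[[32, -19.7, 5], 0, -1], [[32, -19.7, 5], 0, -1], [[32, -19.7, 5], 0, -1], [[32, -19.7, 5], 0, -1], [[32, -19.7, 5], 0, -1], [[32, -19.7, 5], 0, -1], [[32, -19.7, 5], 0, -1], [[32, -19.7, 5], 0, -1]]'

```text
time_s: 1.8
position: [0.4443, 0.1616, 0.1962]
tcp_rot: [[0.74, 0.673, 0.0], [0.673, -0.74, 0.002], [0.001, -0.001, -1.0]]
ft_force: [0.9, -0.7, -0.7]
grip_width: 1.002
```

>>> move_arm --targets '[[[18, -11.1, 0], 0, -1], [[18, -11.1, 0], 0, -1], [[18, -11.1, 0], 0, -1], [[18, -11.1, 0], 0, -1], [[18, -11.1, 0], 0, -1], [[18, -11.1, 4], 0, -1], [[18, -11.1, 6], 0, -1], [[18, -11.1, 6], 0, -1]]'

```text
time_s: 2.6
position: [0.5006, 0.3632, 0.1332]
tcp_rot: [[0.74, 0.673, -0.005], [0.673, -0.74, -0.003], [-0.005, -0.002, -1.0]]
ft_force: [-0.6, -1.3, -0.1]
grip_width: 1.002
```

>>> move_arm --targets '[[[0.1, 0.25, 4], 0, -1], [[0.1, 0.25, 5.8], 0, -1], [[0.1, 0.25, 5.8], 0, -1], [[0.1, 0.25, 5.8], 0, 1], [[0.1, 0.25, 5.8], 0, 1], [[0.1, 0.25, 5.8], 0, 1], [[0.1, 0.25, 5.8], 0, 1], [[0.1, 0.25, 5.8], 0, 1]]'

```text
time_s: 3.4
position: [0.5031, 0.3622, 0.0761]
tcp_rot: [[0.74, 0.673, -0.004], [0.673, -0.74, -0.002], [-0.004, -0.001, -1.0]]
ft_force: [-2.3, 1.5, 5.5]
grip_width: 0.201
```

>>> move_arm --targets '[[[0, 0, 0], 0, 1], [[0, 0, 0], 0, 1], [[0, 0, 0], 0, 1], [[0, 0, 0], 0, 1]]'

```text
time_s: 3.8
position: [0.503, 0.3623, 0.0762]
tcp_rot: [[0.74, 0.673, -0.004], [0.673, -0.74, -0.002], [-0.004, -0.001, -1.0]]
ft_force: [-2.2, 0.2, 2.1]
grip_width: 0.203
```

>>> move_arm --targets '[[[0, 0, -5], 0, 1], [[0, 0, -10], 0, 1], [[-18, 20, -13.4], -0.716, 1], [[-18, 20, -13.4], -0.716, 1], [[-18, 20, -13.4], -0.716, 1], [[-18, 20, -13.4], -0.716, 1], [[-18, 20, -13.4], -0.716, 1], [[-18, 20, -13.4], -0.716, 1]]'

```text
time_s: 4.6
position: [0.5043, 0.0905, 0.2106]
tcp_rot: [[0.114, 0.993, -0.005], [0.993, -0.114, -0.002], [-0.003, -0.005, -1.0]]
ft_force: [0.5, 0.3, -3.3]
grip_width: 0.205
```

>>> move_arm --targets '[[[-27.8, 2.9, 0], 0, 1], [[-27.8, 2.9, 0], 0, 1], [[-27.8, 2.9, 0], 0, 1], [[-27.8, 2.9, 0], 0, 1], [[-27.8, 2.9, 0], 0, 1], [[-27.8, 2.9, 0], 0, 1], [[-27.8, 2.9, 0], 0, 1], [[-27.8, 2.9, 0], 0, 1]]'

```text
time_s: 5.4
position: [0.5008, -0.1895, 0.2107]
tcp_rot: [[0.116, 0.993, -0.006], [0.993, -0.116, -0.002], [-0.002, -0.006, -1.0]]
ft_force: [-1.2, 1.3, -2.3]
grip_width: 0.2
```

>>> move_arm --targets '[[[2.6, 19.4, 0], 0, 1], [[2.6, 19.4, 0], 0, 1], [[2.6, 19.4, 0], 0, 1], [[2.6, 19.4, 0], 0, 1], [[2.6, 19.4, 5], 0, 1], [[2.6, 19.4, 10], 0, 1], [[2.6, 19.4, 12.1], 0, 1], [[2.6, 19.4, 12.1], 0, 1]]'

```text
time_s: 6.2
position: [0.6932, -0.1836, 0.0837]
tcp_rot: [[0.114, 0.993, -0.014], [0.993, -0.114, 0.001], [-0.001, -0.014, -1.0]]
ft_force: [-0.1, 0.0, -3.0]
grip_width: 0.2
```

```bash
python3 - <<'E'
from h import *
c=capture("top"); cv2.imwrite("pics/t1.png",cv2.resize(c["color"][160:300,330:450],None,fx=4,fy=4,interpolation=cv2.INTER_CUBIC))
d=capture("scene"); e=d["color"]
a=cv2.resize(e[190:290,270:420],None,fx=4,fy=4,interpolation=cv2.INTER_CUBIC)
b=cv2.imread("pics/t1.png"); h=560
o=np.zeros((560,800,3),np.uint8)
o[:560,:480]=b; a2=cv2.resize(e[190:290,290:370],None,fx=4,fy=4,interpolation=cv2.INTER_CUBIC); o[:400,480:800]=a2
cv2.imwrite("pics/m1.png",o)
E
```

```text
(no output)
```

View pics/m1.png

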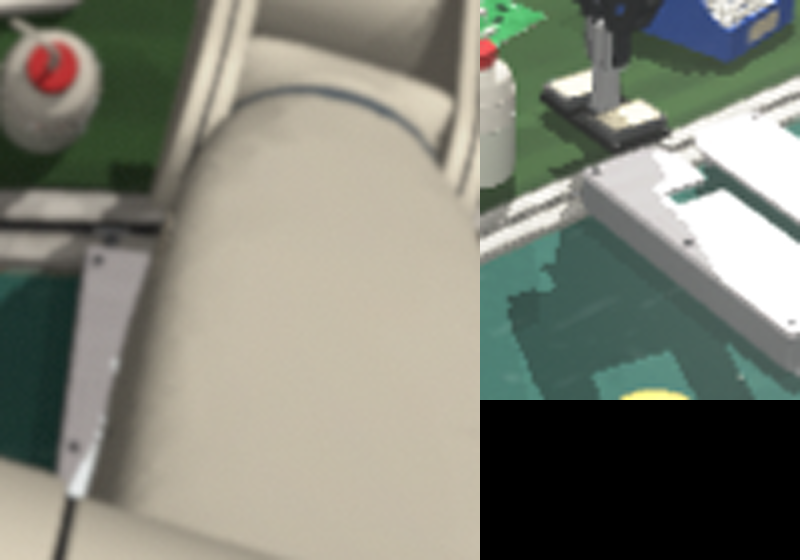

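```bash
python3 - <<'E'
from h import *
e=capture("scene")["color"]; cv2.imwrite("pics/m2.png",cv2.resize(e[190:285,295:425],None,fx=6,fy=6,interpolation=cv2.INTER_CUBIC))
s=sense();print(s["position"],s["tcp_rot"],s["q"],s["time_s"])
E
```

```text
[ 0.69672583 -0.18562397  0.09000385] [[ 0.1148778   0.9933698  -0.0044185 ]
 [ 0.99337619 -0.11488798 -0.00212252]
 [-0.00261608 -0.00414541 -0.99998799]] [-15.7928823   43.14353744  84.45638118  -0.23400262  52.61082084
  -9.05353758] 6.35
```

View pics/m2.png

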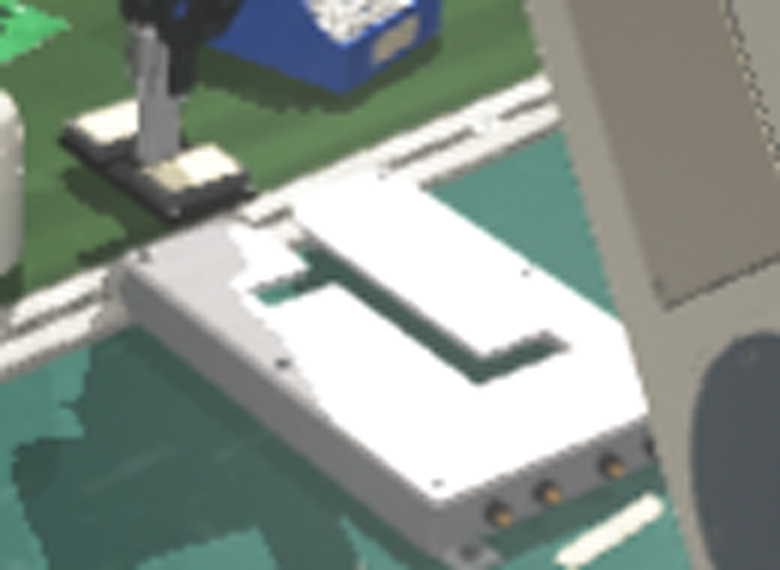

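```bash
python3 - <<'E'
from h import *
np.set_printoptions(precision=4,suppress=True)
c=capture("scene"); q=lambda p:np.array(p)/6+[295,190]
L=[(-125,-85,36),(125,-85,36),(67,-12,36),(67,54,36),(43,12,36),(-43,-54,36),(-67,-54,36),(-125,85,36)]
p=[(123,257),(437,503),(480,382),(568,350),(487,355),(262,305),(248,289),(384,172)]
x,r=fit(c,L,q(p),[.478,-.161,3.025]);print("box",x,np.degrees(x[2]),r.round(1).tolist())
l=13.8
y,r=fit(c,[(56,-29,8+l),(56,29,8+l),(-56,-29,8+l)],q([(172,206),(254,185),(65,129)]),[.7,-.185,3.025]);print("long",y,np.degrees(y[2]),r.round(1).tolist())
C,S=np.cos(x[2]),np.sin(x[2]);d=y[:2]-x[:2];print("carrier in box",C*d[0]+S*d[1],-S*d[0]+C*d[1])
E
```

```text
box [ 0.4804 -0.1562  3.0304] 173.6282793430827 [[0.1, -0.2], [-0.0, -0.5], [-0.4, 1.4], [2.1, -0.1], [-0.6, -0.5], [1.1, 1.0], [-1.3, 0.1], [0.0, -0.8]]
long [ 0.701  -0.1873  2.985 ] 171.02963545773852 [[-0.3, 0.9], [1.0, -0.1], [-0.5, -1.0]]
carrier in box -0.2226190396779853 0.006354072521788878
```

>>> move_arm --targets '[[[0.1, 0, 0.5], 0, 1], [[0.1, 0, 0.9], 0, 1], [[0.1, 0, 0.9], 0, 1], [[0.1, 0, 0.9], 0, 1]]'

```text
time_s: 6.8
position: [0.697, -0.1851, 0.0818]
tcp_rot: [[0.115, 0.993, -0.003], [0.993, -0.115, -0.002], [-0.003, -0.003, -1.0]]
ft_force: [-0.5, -0.4, -3.8]
grip_width: 0.202
```

>>> move_arm --targets '[[[0, -1, 0], 0, 1], [[0, -2, 0], 0, 1], [[0, -3, 0], 0, 1], [[0, -3.5, 0], 0, 1], [[0, -4, 0], 0, 1], [[0, -4.5, 0], 0, 1], [[0, -5, 0], 0, 1], [[0, -5, 0], 0, 1]]'

```text
time_s: 7.6
position: [0.6467, -0.1792, 0.0819]
tcp_rot: [[0.115, 0.993, -0.004], [0.993, -0.115, -0.002], [-0.003, -0.004, -1.0]]
ft_force: [0.2, 0.4, -2.9]
grip_width: 0.202
```

>>> move_arm --targets '[[[0, -1, 0], 0, 1], [[0, -2, 0], 0, 1], [[0, -2.5, 0], 0, 1], [[0, -3, 0], 0, 1], [[0, -3.5, 0], 0, 1], [[0, -4, 0], 0, 1], [[0, -4.5, 0], 0, 1], [[0, -4.5, 0], 0, 1]]'

```text
time_s: 8.4
position: [0.6011, -0.1739, 0.0819]
tcp_rot: [[0.115, 0.993, -0.005], [0.993, -0.115, -0.002], [-0.003, -0.005, -1.0]]
ft_force: [-0.1, 0.9, -3.1]
grip_width: 0.202
```

```bash
python3 - <<'E'
from h import *
e=capture("scene")["color"]; cv2.imwrite("pics/m3.png",cv2.resize(e[195:275,305:405],None,fx=7,fy=7,interpolation=cv2.INTER_CUBIC))
E
```

```text
(no output)
```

View pics/m3.png

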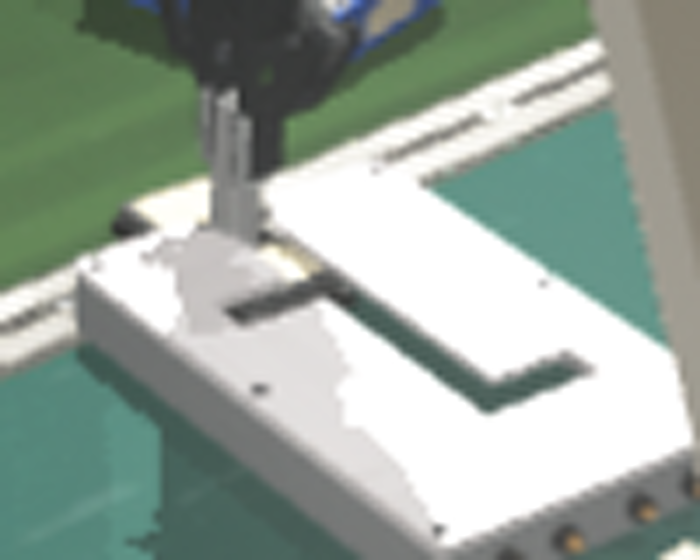

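>>> move_arm --targets '[[[0, -0.5, 0], 0, 1], [[0, -1, 0], 0, 1], [[0, -1.5, 0], 0, 1], [[0, -2, 0], 0, 1], [[0, -2, 0], 0, 1]]'

```text
time_s: 8.95
position: [0.5808, -0.1715, 0.082]
tcp_rot: [[0.116, 0.993, -0.005], [0.993, -0.116, -0.002], [-0.003, -0.005, -1.0]]
ft_force: [-0.8, -0.1, -2.9]
grip_width: 0.202
```

>>> move_arm --targets '[[[0, -0.5, 0], 0, 1], [[0, -1, 0], 0, 1], [[0, -1.5, 0], 0, 1], [[0, -2, 0], 0, 1], [[0, -2, 0], 0, 1]]'

```text
time_s: 9.45
position: [0.56, -0.1691, 0.082]
tcp_rot: [[0.116, 0.993, -0.006], [0.993, -0.116, -0.002], [-0.002, -0.006, -1.0]]
ft_force: [0.6, -0.6, -3.4]
grip_width: 0.204
```

>>> move_arm --targets '[[[0, -1, 0], 0, 1], [[0, -2, 0], 0, 1], [[0, -3, 0], 0, 1], [[0, -4, 0], 0, 1], [[0, -5, 0], 0, 1], [[0, -6, 0], 0, 1], [[0, -7, 0], 0, 1], [[0, -7, 0], 0, 1]]'

```text
time_s: 10.25
position: [0.4886, -0.1606, 0.0823]
tcp_rot: [[0.116, 0.993, -0.008], [0.993, -0.116, -0.001], [-0.002, -0.008, -1.0]]
ft_force: [-0.3, 0.0, -2.9]
grip_width: 0.199
```

>>> move_arm --targets '[[[0, -1, 0], 0, 1], [[0, -2, 0], 0, 1], [[0, -3, 0], 0, 1], [[0, -4, 0], 0, 1], [[0, -5, 0], 0, 1], [[0, -6, 0], 0, 1], [[0, -6, 0], 0, 1], [[0, -6, 0], 0, 1]]'

```text
time_s: 11.05
position: [0.4292, -0.1537, 0.0829]
tcp_rot: [[0.116, 0.993, -0.007], [0.993, -0.116, -0.001], [-0.002, -0.007, -1.0]]
ft_force: [-1.0, -0.1, -2.6]
grip_width: 0.202
```

>>> move_arm --targets '[[[0, -0.6, 0.1], 0, 1], [[0, -0.6, 0.1], 0, 1], [[0, -0.6, 0.1], 0, 1], [[-0.5, -0.6, 0.1], 0, 1], [[-1, -0.6, 0.1], 0, 1], [[-1, -0.6, 0.1], 0, 1]]'

```text
time_s: 11.65
position: [0.4223, -0.1637, 0.082]
tcp_rot: [[0.117, 0.993, -0.007], [0.993, -0.117, -0.001], [-0.002, -0.007, -1.0]]
ft_force: [0.3, 0.5, -3.1]
grip_width: 0.202
```

>>> move_arm --targets '[[[-0.5, 0, 0], 0, 1], [[-1, 0, 0], 0, 1], [[-1, 0, 0], 0, 1], [[-1, 0, 0], 0, 1]]'

```text
time_s: 12.05
position: [0.421, -0.1738, 0.082]
tcp_rot: [[0.117, 0.993, -0.007], [0.993, -0.117, -0.001], [-0.002, -0.007, -1.0]]
ft_force: [-0.6, -0.4, -3.1]
grip_width: 0.199
```

>>> move_arm --targets '[[[-0.5, 0, 0], 0, 1], [[-1, 0, 0], 0, 1], [[-1.5, 0, 0], 0, 1], [[-2, 0, 0], 0, 1], [[-2.2, 0, 0], 0, 1], [[-2.2, 0, 0], 0, 1]]'

```text
time_s: 12.65
position: [0.4184, -0.196, 0.082]
tcp_rot: [[0.118, 0.993, -0.007], [0.993, -0.118, -0.001], [-0.002, -0.007, -1.0]]
ft_force: [0.1, -0.3, -3.1]
grip_width: 0.201
```

>>> move_arm --targets '[[[-0.1, 0, 0], 0, 1], [[-0.2, 0, 0], 0, 1], [[-0.3, 0, 0], 0, 1], [[-0.3, 0, 0], 0, 1]]'

```text
time_s: 13.05
position: [0.4181, -0.1988, 0.082]
tcp_rot: [[0.118, 0.993, -0.007], [0.993, -0.118, -0.001], [-0.002, -0.007, -1.0]]
ft_force: [-0.3, 2.4, -2.6]
grip_width: 0.196
```

>>> move_arm --targets '[[[0.05, 0, 0.3], 0, 1], [[0.05, 0, 0.5], 0, 1], [[0.05, 0, 0.6], 0, 1], [[0.05, 0, 0.6], 0, 1]]'

```text
time_s: 13.45
position: [0.4179, -0.1982, 0.0764]
tcp_rot: [[0.118, 0.993, -0.007], [0.993, -0.118, -0.001], [-0.002, -0.007, -1.0]]
ft_force: [-2.5, 1.5, 5.5]
grip_width: 0.205
```

>>> move_arm --targets '[[[0, 0, 0], 0, 0.2], [[0, 0, 0], 0, -0.2], [[0, 0, 0], 0, -0.6], [[0, 0, 0], 0, -1], [[0, 0, 0], 0, -1], [[0, 0, 0], 0, -1]]'

```text
time_s: 14.05
position: [0.418, -0.1983, 0.0764]
tcp_rot: [[0.118, 0.993, -0.007], [0.993, -0.118, -0.001], [-0.002, -0.007, -1.0]]
ft_force: [0.9, 0.1, 0.0]
grip_width: 0.996
```

>>> move_arm --targets '[[[0, 0, -5], 0, -1], [[0, 0, -10], 0, -1], [[0, 0, -13], 0, -1], [[25, -1, -13], 0.253, -1], [[25, -1, -13], 0.253, -1], [[25, -1, -13], 0.253, -1], [[25, -1, -13], 0.253, -1], [[25, -1, -13], 0.253, -1]]'

```text
time_s: 14.85
position: [0.4376, 0.0442, 0.2062]
tcp_rot: [[0.363, 0.932, -0.007], [0.932, -0.363, -0.001], [-0.003, -0.006, -1.0]]
ft_force: [1.0, -0.1, 0.1]
grip_width: 0.997
```

```bash
python3 - <<'E'
from h import *
c=capture("top"); cv2.imwrite("pics/t2.png",c["color"])
s=sense();print(s["position"],s["tcp_rot"][:,0],s["time_s"])
d=capture("scene")["color"]
a=cv2.resize(c["color"][212:342,330:430],None,fx=4,fy=4,interpolation=cv2.INTER_CUBIC)
b=cv2.resize(d[195:290,305:405],None,fx=4,fy=4,interpolation=cv2.INTER_CUBIC)
o=np.zeros((520,800,3),np.uint8);o[:,:400]=a;o[:380,400:]=b;cv2.imwrite("pics/m4.png",o)
E
```

```text
[0.43811955 0.05020896 0.20632769] [ 3.59928690e-01  9.32979630e-01 -5.90599993e-04] 14.9
```

View pics/m4.png

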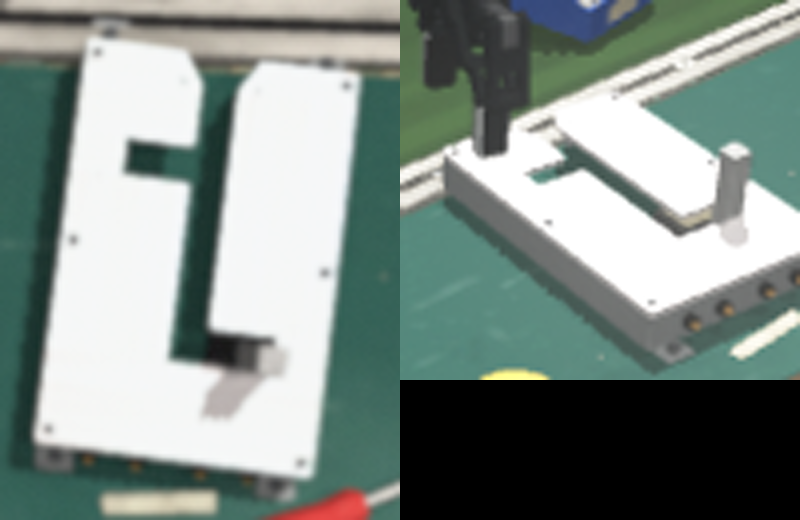

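>>> move_arm --targets '[[[12.5, -3.8, 0], 0, -1], [[12.5, -3.8, 0], 0, -1], [[12.5, -3.8, 0], 0, -1], [[12.5, -3.8, 4], 0, -1], [[12.5, -3.8, 8], 0, -1], [[12.5, -3.8, 11], 0, -1], [[12.5, -3.8, 13], 0, -1], [[12.5, -3.8, 13], 0, -1]]'

```text
time_s: 15.75
position: [0.4445, 0.1764, 0.0737]
tcp_rot: [[0.357, 0.934, -0.012], [0.934, -0.357, -0.002], [-0.006, -0.01, -1.0]]
ft_force: [0.6, -1.3, 1.0]
grip_width: 1.002
```

>>> move_arm --targets '[[[0, 0, 0], 0, 1], [[0, 0, 0], 0, 1], [[0, 0, 0], 0, 1], [[0, 0, 0], 0, 1], [[0, 0, 0], 0, 1], [[0, 0, 0], 0, 1], [[0, 0, 0], 0, 1], [[0, 0, 0], 0, 1]]'

```text
time_s: 16.55
position: [0.4452, 0.1766, 0.0747]
tcp_rot: [[0.357, 0.934, -0.01], [0.934, -0.357, -0.002], [-0.005, -0.009, -1.0]]
ft_force: [-0.3, -0.4, 6.0]
grip_width: 0.201
```

>>> move_arm --targets '[[[0, 0, -0.1], 0, 0], [[0, 0, -0.1], 0, 0], [[0.4, 0, -0.1], 0, 0], [[0.4, 0, -0.1], 0, 0], [[0.4, 0, -0.1], 0, 1], [[0.4, 0, -0.1], 0, 1], [[0.4, 0, -0.1], 0, 1], [[0.4, 0, -0.1], 0, 1]]'

```text
time_s: 17.35
position: [0.4467, 0.1804, 0.0757]
tcp_rot: [[0.357, 0.934, -0.01], [0.934, -0.357, -0.002], [-0.005, -0.008, -1.0]]
ft_force: [-0.3, 0.2, 1.9]
grip_width: 0.203
```

>>> move_arm --targets '[[[0, 0, 0], 0, 1], [[0, 0, 0], 0, 1], [[0, 0, -4], 0, 1], [[0, 0, -8], 0, 1], [[0, 0, -13], 0, 1], [[0, 0, -13], 0, 1], [[0, 0, -13], 0, 1]]'

```text
time_s: 18.05
position: [0.4481, 0.1806, 0.2064]
tcp_rot: [[0.357, 0.934, -0.008], [0.934, -0.357, -0.001], [-0.003, -0.007, -1.0]]
ft_force: [0.0, 0.2, -2.0]
grip_width: 0.202
```

>>> move_arm --targets '[[[-32.4, 18, 0], 1.323, 1], [[-32.4, 18, 0], 1.323, 1], [[-32.4, 18, 0], 1.323, 1], [[-32.4, 18, 0], 1.323, 1], [[-32.4, 18, 0], 1.323, 1], [[-32.4, 18, 0], 1.323, 1], [[-32.4, 18, 0], 1.323, 1], [[-32.4, 18, 0], 1.323, 1]]'

```text
time_s: 18.85
position: [0.4998, -0.1898, 0.2038]
tcp_rot: [[1.0, -0.003, -0.011], [-0.003, -1.0, -0.0], [-0.011, 0.0, -1.0]]
ft_force: [-0.4, 0.8, -1.9]
grip_width: 0.2
```

>>> move_arm --targets '[[[19.7, -0.4, 0], 0.113, 1], [[19.7, -0.4, 0], 0.113, 1], [[19.7, -0.4, 0], 0.113, 1], [[19.7, -0.4, 0], 0.113, 1], [[19.7, -0.4, 0], 0.113, 1], [[19.7, -0.4, 0], 0.113, 1], [[19.7, -0.4, 0], 0.113, 1]]'

```text
time_s: 19.55
position: [0.6948, -0.186, 0.1991]
tcp_rot: [[0.993, -0.116, -0.015], [-0.116, -0.993, 0.001], [-0.015, 0.001, -1.0]]
ft_force: [0.6, -0.9, -1.3]
grip_width: 0.198
```

>>> move_arm --targets '[[[0, 0, 4], 0, 1], [[0, 0, 8], 0, 1], [[0, 0, 11], 0, 1], [[0, 0, 11], 0, 1], [[0, 0, 11], 0, 1], [[0, 0, 11], 0, 1]]'

```text
time_s: 20.15
position: [0.6941, -0.1864, 0.0915]
tcp_rot: [[0.993, -0.116, -0.012], [-0.116, -0.993, 0.0], [-0.012, 0.001, -1.0]]
ft_force: [0.5, -0.5, -1.1]
grip_width: 0.201
```

>>> move_arm --targets '[[[0, 0, 0.6], 0, 1], [[0, 0, 1.1], 0, 1], [[0, 0, 1.1], 0, 1], [[0, 0, 1.1], 0, 1]]'

```text
time_s: 20.55
position: [0.6939, -0.1864, 0.0806]
tcp_rot: [[0.993, -0.116, -0.012], [-0.116, -0.993, 0.0], [-0.012, 0.001, -1.0]]
ft_force: [0.0, 0.3, -1.7]
grip_width: 0.199
```

>>> move_arm --targets '[[[-1, 0, 0], 0, 1], [[-2, 0, 0], 0, 1], [[-3, 0, 0], 0, 1], [[-4, 0, 0.04], 0, 1], [[-5, 0, 0.05], 0, 1], [[-6, 0, 0.06], 0, 1], [[-7, 0, 0.07], 0, 1], [[-7, 0, 0.07], 0, 1]]'

```text
time_s: 21.35
position: [0.6226, -0.178, 0.0806]
tcp_rot: [[0.993, -0.116, -0.014], [-0.116, -0.993, 0.001], [-0.014, 0.001, -1.0]]
ft_force: [-0.2, 0.9, -2.8]
grip_width: 0.204
```

>>> move_arm --targets '[[[-0.7, 0, 0], 0, 1], [[-1.4, 0, 0.02], 0, 1], [[-2.1, 0, 0.03], 0, 1], [[-2.8, 0, 0.04], 0, 1], [[-3.5, 0, 0.05], 0, 1], [[-4.2, 0, 0.06], 0, 1], [[-5, 0, 0.07], 0, 1], [[-5, 0, 0.07], 0, 1]]'

```text
time_s: 22.15
position: [0.5715, -0.1719, 0.0806]
tcp_rot: [[0.993, -0.116, -0.016], [-0.116, -0.993, 0.001], [-0.016, 0.001, -1.0]]
ft_force: [-2.2, 2.2, -1.0]
grip_width: 0.203
```

>>> move_arm --targets '[[[-1, 0, 0], 0, 1], [[-2, 0, 0.02], 0, 1], [[-3, 0, 0.04], 0, 1], [[-3.8, 0, 0.05], 0, 1], [[-3.8, 0, 0.05], 0, 1], [[-3.8, 0, 0.05], 0, 1]]'

```text
time_s: 22.75
position: [0.5338, -0.1677, 0.0809]
tcp_rot: [[0.993, -0.117, -0.015], [-0.117, -0.993, 0.001], [-0.015, 0.001, -1.0]]
ft_force: [0.7, 1.3, -2.2]
grip_width: 0.205
```

>>> move_arm --targets '[[[-0.1, 0, 0], 0, 1], [[-0.1, 0, 0], 0, 1], [[-0.1, -0.5, 0], 0, 1], [[-0.1, -1, 0], 0, 1], [[-0.1, -1, 0], 0, 1]]'

```text
time_s: 23.25
position: [0.5341, -0.1568, 0.0808]
tcp_rot: [[0.993, -0.116, -0.016], [-0.116, -0.993, 0.001], [-0.016, 0.001, -1.0]]
ft_force: [-0.1, 0.0, -2.1]
grip_width: 0.202
```

>>> move_arm --targets '[[[0, -0.5, 0], 0, 1], [[0, -1, 0], 0, 1], [[0, -1, 0], 0, 1], [[0, -1, 0], 0, 1]]'

```text
time_s: 23.65
position: [0.5353, -0.1467, 0.0808]
tcp_rot: [[0.993, -0.115, -0.016], [-0.115, -0.993, 0.001], [-0.016, 0.001, -1.0]]
ft_force: [0.5, 0.6, -2.9]
grip_width: 0.202
```

>>> move_arm --targets '[[[0, -0.5, 0], 0, 1], [[0, -1, 0], 0, 1], [[0, -1.5, 0], 0, 1], [[0, -2, 0], 0, 1], [[0, -2, 0], 0, 1], [[0, -2, 0], 0, 1]]'

```text
time_s: 24.25
position: [0.5376, -0.1266, 0.0808]
tcp_rot: [[0.993, -0.115, -0.016], [-0.115, -0.993, 0.001], [-0.016, 0.001, -1.0]]
ft_force: [0.4, -0.5, -2.0]
grip_width: 0.205
```

>>> move_arm --targets '[[[0, -0.1, 0], 0, 1], [[0, -0.2, 0], 0, 1], [[0, -0.3, 0], 0, 1], [[0, -0.4, 0], 0, 1], [[0, -0.4, 0], 0, 1]]'

```text
time_s: 24.75
position: [0.5381, -0.1226, 0.0808]
tcp_rot: [[0.993, -0.115, -0.016], [-0.115, -0.993, 0.001], [-0.016, 0.001, -1.0]]
ft_force: [-1.2, -0.5, -2.0]
grip_width: 0.201
```

>>> move_arm --targets '[[[0, 0, 0.3], 0, 1], [[0, 0, 0.5], 0, 1], [[0, 0, 0.55], 0, 1], [[0, 0, 0.55], 0, 1]]'

```text
time_s: 25.15
position: [0.5379, -0.1227, 0.0759]
tcp_rot: [[0.993, -0.115, -0.016], [-0.115, -0.993, 0.001], [-0.016, 0.001, -1.0]]
ft_force: [-3.3, -0.3, 8.1]
grip_width: 0.201
```

>>> move_arm --targets '[[[0, 0, 0], 0, 0.2], [[0, 0, 0], 0, -0.2], [[0, 0, 0], 0, -0.6], [[0, 0, 0], 0, -1], [[0, 0, 0], 0, -1], [[0, 0, 0], 0, -1]]'

```text
time_s: 25.75
position: [0.5379, -0.1227, 0.0759]
tcp_rot: [[0.993, -0.115, -0.016], [-0.115, -0.993, 0.001], [-0.016, 0.001, -1.0]]
ft_force: [-0.2, 0.1, -0.2]
grip_width: 1.0
```

>>> move_arm --targets '[[[0, 0, -5], 0, -1], [[0, 0, -10], 0, -1], [[0, 0, -15], 0, -1], [[-15, 0, -17], 0, -1], [[-15, -25, -17], 0, -1], [[-15, -25, -17], 0, -1], [[-15, -25, -17], 0, -1], [[-15, -25, -17], 0, -1]]'

```text
time_s: 26.55
position: [0.4379, 0.0769, 0.2446]
tcp_rot: [[0.993, -0.116, -0.015], [-0.116, -0.993, 0.001], [-0.015, 0.001, -1.0]]
ft_force: [1.2, 0.2, -0.1]
grip_width: 1.0
```

```bash
python3 - <<'E'
from h import *
c=capture("top")["color"];d=capture("scene")["color"]
s=sense();print(s["position"],s["time_s"],s["ft_force"])
cv2.imwrite("pics/t3.png",c)
a=cv2.resize(c[165:345,270:430],None,fx=3.1,fy=3.1,interpolation=cv2.INTER_CUBIC)[:,:400]
a=cv2.resize(c[212:342,330:430],None,fx=4,fy=4,interpolation=cv2.INTER_CUBIC)
b=cv2.resize(d[195:290,305:405],None,fx=4,fy=4,interpolation=cv2.INTER_CUBIC)
o=np.zeros((600,800,3),np.uint8);o[:520,:400]=a;o[:380,400:]=b
o[380:600,400:693]=cv2.resize(c[160:350,100:353],(293,220)); cv2.imwrite("pics/m5.png",o)
E
```

```text
[0.43702341 0.07990939 0.2445992 ] 26.65 [ 1.03347709 -0.25857312  0.00434781]
```

View pics/m5.png

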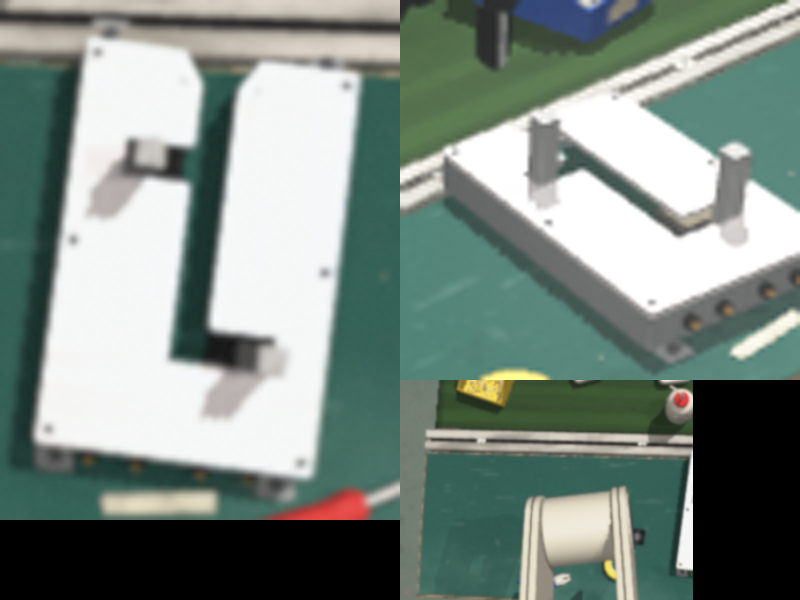

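```bash
python3 - <<'E'
from h import *
c=capture("top"); x=np.array([.478,-.161]);th=np.radians(173.31)
for p in((150,153),(272,359)):
    w=back(c,[np.array(p)/4+[330,212]],.088)[0]; d=w[:2]-x; C,S=np.cos(th),np.sin(th); print(C*d[0]+S*d[1],-S*d[0]+C*d[1])
s=sense();print(s["time_s"],s["ft_force"],abs(np.array(s["joint_velocities"])).max())
print(sign_off())
E
```

```text
-0.05379398793216315 -0.043951237507233565
0.05596955760221632 0.04296323715218935
26.7 [ 0.22820972 -0.59112228 -0.16029114] 3.9290444536047224
the job is handed in; nothing more can be done
None
```

Both carriers are in the box, long first and then short. Each stands flat at the end of its branch and has been released. I handed the job in at 26.7 s of the 69 s allowed.

| Carrier | Position in the box from the last top picture (x, y) | Bay centre (x, y) |
|---|---|---|
| Long, rear branch | +56, +43 mm | +55, +42 mm |
| Short, front branch | -54, -44 mm | -55, -42 mm |

- **Placing:** Both stems look upright in both camera views. The long stem gave a light touch of about 2 N at the end of its slot. The short one gave no clear contact force, so I judged it by position: the arm put it at y = -45 mm, and the picture reads -44 mm.
- **Forces:** No reading at the end of a move was over about 8 N, and that was from setting the short carrier down on the bench.
- **Bystanders:** The paths kept clear of the wash bottle, tape and reel. The last picture shows the bottle upright. The arm partly hid the tape in it, and I did not check the reel again.
- **Disagreement:** The two cameras put the box about 5 mm apart. I used the top camera's position, and the clean fit in the slot and the contact at the rear end bore it out.
- **Arm at hand-in:** It was clear of everything but still settling slightly, at about 4 degrees/s.

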